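# Open the sprung cover of the blue bench gauge

## Robot

A 6-joint arm with a two-finger parallel gripper is mounted at the origin on the work surface. World frame = base frame: x ahead of the robot, y to its left, z up, the work surface at z = 0. Lengths are in m, angles in rad, forces in N, time in s.
With the tool pointing down it reaches from about 0.325 to 0.9 m from the base axis. Payload 6.1 kg.
Tool frame: the origin (TCP) lies between the finger pads; the fingertips stand 8 mm ahead of it and the grasp point (between the pads) lies 11 mm behind it (robot.tcp_to_tips is the distance from the TCP to the fingertips, in m); z points along the fingers, y is the line along which they close (so a half turn about z gives the same grasp; the last joint's range is limited). The gripper opens to 87 mm and grips with 3 to 60 N. Pads are 19 mm wide; open, the fingers measure 117 mm over their backs; the gripper's body (75 mm by 190 mm) begins 51 mm behind the grasp point.
Start: joints at [-1.267, 0.22, 1.526, -0, 1.395, -0.126], TCP at [0.26, -0.568, 0.231] pointing down, gripper open.
Joint ranges: [-2.98, 2.98], [-0.91, 2.08], [0.09, 2.57], [-1.24, 4.39], [0.2, 2.65], [-2.68, 2.68]. Speed limits (rad/s): [2.57, 2.57, 3.01, 3.14, 3.14, 3.14].

## Interface

Orientations are given as a unit quaternion [w, x, y, z].
In Python, from rig import robot, read_camera, camera_model, job_done gives the robot as it stands (robot), with the cameras as plain functions and the job as plain functions.
- The arm moves only by the tool tcp_steps, called as a command line: name --pt "numbers of a row" for each row, then --argument value for the rest. Schema: {"type":"object","properties":{"rows":{"type":"array","items":{"type":"array","items":{"type":"number"},"minItems":6,"maxItems":6},"minItems":1,"maxItems":12},"finger_gap":{"type":"number"},"only":{"type":"string"},"quiet":{"type":"boolean"},"lines":{"type":"string"}},"required":["rows"],"additionalProperties":false}. rows is a list of rows, 1 to 12 of them, each of 6 numbers: dx, dy, dz in m, then a rotation vector rx, ry, rz in rad; each row is the pose to reach, as a shift and turn from the pose commanded when the call began, along the tool's axes at that moment; what a row does not reach only later rows make up. A row lasts 1/8 s, in which the tool goes at most 0.0625 m and 0.188 rad, less where a joint would pass 70% of its speed; a pose out of reach is approached as far as the arm can. finger_gap is the finger opening in m, set as the call begins (left out keeps the last). The fingers move at their own pace and stop on an object; the grip force is fixed at half the most. Time passes only in rows, so rows that do not move let the fingers close. The tool returns the time, the measured TCP pose, the force, the opening and the grip force at its end. only (a regular expression) keeps the lines of the reply that match it, lines (a string "A,B") keeps lines A to B, and quiet returns only ok. Input that does not fit is refused with a message, and nothing moves.
- robot.state(): the state, without advancing time (a new reading comes with each control period).
- read_camera(name): name is "scene" or "top" or "wrist"; returns the picture (384x512x3 uint8, red, green, blue); there is no depth.
- camera_model(name): a dict with "fx", "fy", "cx", "cy" (pixels), "T" (4x4, takes a point from camera to world coordinates); the wrist camera has in their place "hand_eye" (4x4, takes a point from camera to tool coordinates, whose origin is the TCP and whose axes are the flange's). Camera axes: x right, y down, z forward; pixel columns grow to the right and rows downward; lengths in m; the calibration is good to about 2 mm. The wrist camera is an equidistant fisheye: a pixel r from the principal point sees the ray r / f radians off the axis. A picture is of the moment at which its call begins: read the wrist's pose just before it. camera_model takes no time and is no camera call.
- job_done(): hands the job in; it is judged then, once.
The state is a dict: "clock": time; "q": joint angles; "qvel": joint speeds; "effort": joint torques, N m; "tcp_pos": TCP position; "ee_rot": TCP orientation; "ft_force": force on the tool from outside, world axes, zero at the start; "torque": the same for the moment, N m; "gripper_width": finger opening in m; "finger_force": force on a finger pad.
Only numpy, scipy, OpenCV 4.12 (cv2) and the standard library are available. Lean on these libraries where they do the work, as an engineer would, in place of code of your own. Each camera call takes 0.05 s, during which the arm holds its last target. There are 200 camera calls.

## Task

Open the blue-covered pin gauge for the next check: press its red release tab down so the cover springs up, take your finger off the tab, then push the blue cover back until it is fully open against its stop. Use fingertips only and pick nothing up; keep the orange-covered gauge shut and its tab unpressed, and leave the pin inside the blue gauge and the things on the bench where they are.

Things in the scene. Friction and masses are not known exactly. Their poses are not given: they have to be found in the camera images.
- blue_gauge: pin gauge with the blue cover, bolted to the bench: an open grey housing 130 (x) x 120 (y) x 60 mm high, walls 6 mm. Origin: centre of its underside, on the bench. Its +x axis points from the release tab (front, towards the robot) to the cover's hinge (rear), +z up. The closed cover's top is 66.5 mm above the bench. It may stand left or right of the orange one
- blue_lid (a joint): angle of the blue cover, rad: 0 shut and latched, about 0.8 where the spring lifts it by itself, 1.9 fully open at its stop (19 degrees past upright). A plate 130 (hinge to front edge) x 120 x 6 mm, about 0.12 kg. The spring acts only up to 0.8; past that the hinge is slightly stiff: below about 1.1 the cover sinks back, near upright it stays where it is left, so push it to its stop
- blue_lid_edge (a point): middle of the blue cover's front (free) edge, at half its thickness; moves with the cover, 130 mm from the hinge axis
- blue_lid_hinge (a point): middle of the blue cover's hinge axis (along the gauge's y), 65 mm behind the gauge's centre and 60.5 mm above the bench; the cover's underside, when shut, is at this height
- blue_tab (a joint): angle of the blue gauge's release tab, rad: 0 at rest, 0.28 fully pressed; the cover is released at about 0.17. A spring brings it back. A rocker pivoting 71 mm in front of the gauge's centre and 35 mm above the bench; a red upright with a nose reaches from it over the cover's front edge, up to 73.5 mm above the bench
- blue_tab_pad (a point): where to press the blue gauge's red tab: on the top face of its flat pad, 46 mm above the bench, 42 mm in front of the pivot (113 mm in front of the gauge's centre). The pad is 40 mm wide (y) and reaches 16 mm beyond this point to the front and 40 mm to the rear; pressed down it sinks 12 mm here and takes about 4 N at the bottom
- orange_gauge: a second gauge of the same build and size with an orange cover and its own red tab; origin and axes as for the blue one; to be left shut
- orange_lid (a joint): angle of the orange cover, rad, 0 shut
- orange_tab (a joint): angle of the orange gauge's tab, rad, 0 at rest
- pin: loose steel pin 16 mm in diameter, 70 mm long, lying along the blue gauge's x between two rails in the bottom of its housing (top of the pin 22 mm above the bench), under the cover; origin: its underside at mid-length
- bushing: loose flanged steel bushing, 44 mm flange diameter, 55 mm high, standing between and in front of the gauges; origin: centre of its underside
- oil_bottle: loose white bottle with a red cap, 56 mm in diameter, 150 mm high, standing at the left of the gauges; origin: centre of its underside
- spanner: loose steel spanner 170 mm long, lying at the right of the gauges; origin near its middle, underside

How it is judged:
By the outcome, as a careful person would: the job done as asked, in the order asked, and still so for the second after the job is handed in, with the robot touching nothing.
It also fails if it takes over 45 s, if anything falls off the work surface, if the arm or the gripper's body presses on something with over 40 N, if the wrist force passes 120 N, or if a joint passes its speed limit or range.

## Working session

There is one attempt and no reset: what is moved stays moved. The work goes in short steps, Python scripts to look and compute and a tool call to move; the robot and the scene stay as the last step left them, time stands still between calls to the robot, and variables do not carry over. Pictures are saved under pics/ and viewed, at most 10 in all, crops included, and the job is handed in when it is done.

```bash
mkdir -p pics; ls
```

Run:
```python
from rig import robot, read_camera, camera_model, job_done
import cv2,numpy as np
a=read_camera("scene");b=read_camera("top")
cv2.imwrite("pics/scene.png",a[:,:,::-1]);cv2.imwrite("pics/top.png",b[:,:,::-1])
for n in("scene","top"):
    m=camera_model(n);print(n,m["fx"],m["cx"],m["cy"],np.round(m["T"],3).tolist())
s=robot.state();print(s["tcp_pos"],s["ee_rot"],s["clock"],robot.tcp_to_tips,s["gripper_width"])
```

```text
pics
rig.py
scene 378.8114642392899 253.50493269632523 200.02003066762708 [[-0.899, 0.338, -0.277, 0.826], [0.437, 0.688, -0.579, 0.574], [-0.006, -0.642, -0.767, 0.822], [0.0, 0.0, 0.0, 1.0]]
top 372.22324710686854 259.4295987149405 187.3957123924455 [[0.011, -0.996, 0.092, 0.465], [-1.0, -0.009, 0.023, -0.009], [-0.022, -0.092, -0.996, 1.173], [0.0, 0.0, 0.0, 1.0]]
[ 0.26026122 -0.56761699  0.22952072] [-8.96594347e-04  9.76999854e-01  2.13238068e-01 -8.29410474e-05] 0.1 0.008 0.08688716031343373
```

View pics/top.png

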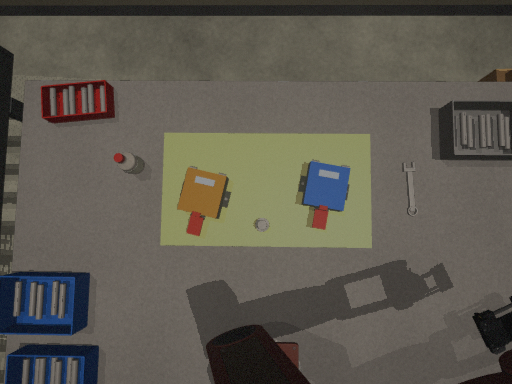

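View pics/scene.png

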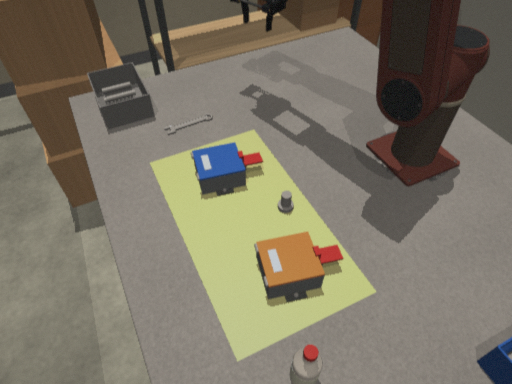

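The top view shows the blue gauge at about (326,186) with its red tab at (320,217). The orange gauge is at (203,193), the bushing at (262,224) and the spanner far right. The scene view agrees. Next I measure the poses.

Create h.py:
```python
from rig import robot, read_camera, camera_model, job_done
import cv2,numpy as np
from scipy.spatial.transform import Rotation as R
def ray(n,uv,z):
    m=camera_model(n);T=np.array(m["T"])
    d=T[:3,:3]@[(uv[0]-m["cx"])/m["fx"],(uv[1]-m["cy"])/m["fy"],1];o=T[:3,3]
    return o+d*(z-o[2])/d[2]
def blob(img,lo,hi,roi):
    h=cv2.cvtColor(img,cv2.COLOR_RGB2HSV);k=cv2.inRange(h,lo,hi);m=np.zeros_like(k)
    x0,y0,x1,y1=roi;m[y0:y1,x0:x1]=k[y0:y1,x0:x1]
    c=max(cv2.findContours(m,0,1)[0],key=cv2.contourArea);return cv2.convexHull(c)
def tool():
    s=robot.state();q=s["ee_rot"];return np.array(s["tcp_pos"]),R.from_quat([q[1],q[2],q[3],q[0]]),s
```

Run:
```python
from h import *
b=read_camera("top");a=read_camera("scene")
for n,i,rb,rr in(("top",b,(290,150,360,225),(300,195,340,240)),("scene",a,(180,130,260,200),(235,145,270,172))):
    c=blob(i,(105,120,60),(125,255,255),rb);box=cv2.minAreaRect(c)
    P=cv2.boxPoints(box) if n=="top" else cv2.approxPolyN(c,4)[0]
    W=np.array([ray(n,p,.0665) for p in P]);print(n,np.round(W[:,:2],4).tolist(),"c",W.mean(0)[:2],[np.linalg.norm(W[k]-W[k-1]).round(4) for k in range(4)])
    r=blob(i,(0,150,60),(8,255,255),rr);rw=np.float32([ray(n,p[0],.046)[:2] for p in r])
    x=cv2.minAreaRect(rw);print("tab",x)
    cw=np.float32([ray(n,p[0],.0665)[:2] for p in c]);print("cover",cv2.minAreaRect(cw))
o=blob(b,(5,120,60),(20,255,255),(170,150,235,225));print("orange",cv2.minAreaRect(np.float32([ray("top",p[0],.0665)[:2] for p in o])))
p,r,s=tool();print(r.as_matrix().round(3).tolist())
print("bushing",ray("top",(262,224),.055))
cv2.imwrite("pics/z.png",cv2.resize(b[140:260,160:370,::-1],None,fx=3.8,fy=3.8,interpolation=2))
```

```text
top [[0.521, -0.113], [0.6476, -0.1358], [0.6267, -0.2544], [0.5008, -0.2305]] c [ 0.57404204 -0.18341623] [np.float64(0.1193), np.float64(0.1287), np.float64(0.1205), np.float64(0.1281)]
tab ((0.48235031962394714, -0.16727019846439362), (0.03818600997328758, 0.06787548959255219), 79.20449829101562)
cover ((0.5740525126457214, -0.18356581032276154), (0.11981557309627533, 0.12831614911556244), 79.97222900390625)
scene [[0.5241, -0.1052], [0.6577, -0.1286], [0.63, -0.244], [0.5083, -0.2228]] c [ 0.58001838 -0.17515773] [np.float64(0.1186), np.float64(0.1357), np.float64(0.1186), np.float64(0.1236)]
tab ((0.481389582157135, -0.17014656960964203), (0.06157807260751724, 0.05925038456916809), 79.6327133178711)
cover ((0.5799735188484192, -0.1755322366952896), (0.1202724501490593, 0.13004182279109955), 80.52975463867188)
orange ((0.5506752133369446, 0.18911123275756836), (0.12199826538562775, 0.129721000790596), 77.09976196289062)
[[0.909, 0.417, -0.0], [0.417, -0.909, 0.001], [0.0, -0.001, -1.0]]
bushing [0.45799265 0.00734519 0.055     ]
```

View pics/z.png

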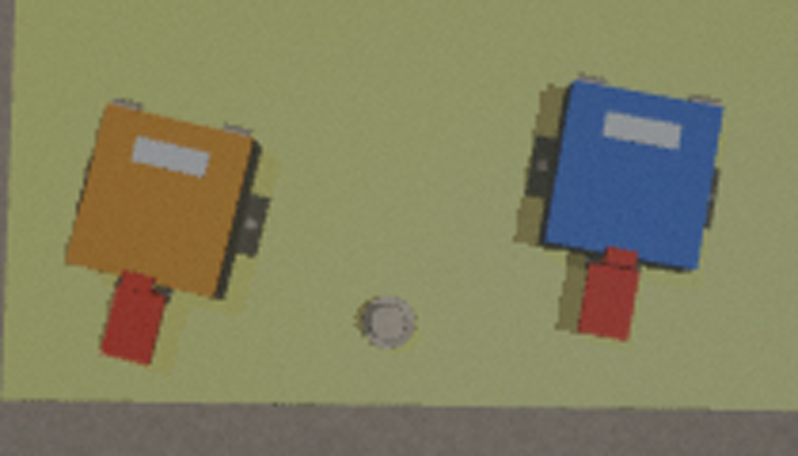

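The cover, tab and bushing are clear. The blue axis points about −10.2° in yaw, its centre is about (0.577, −0.181), and the press point is about (0.463, −0.161). I'm moving above it with the fingers closed.

tcp_steps --pt "0.12 -0.1 0.02 0 0 0.2" --pt "0.354 -0.285 0.06 0 0 0.607" --pt "0.354 -0.285 0.06 0 0 0.607" --pt "0.354 -0.285 0.06 0 0 0.607" --pt "0.354 -0.285 0.06 0 0 0.607" --pt "0.354 -0.285 0.06 0 0 0.607" --pt "0.354 -0.285 0.06 0 0 0.607" --pt "0.354 -0.285 0.06 0 0 0.607" --pt "0.354 -0.285 0.06 0 0 0.607" --pt "0.354 -0.285 0.06 0 0 0.607" --pt "0.354 -0.285 0.06 0 0 0.607" --finger_gap 0

```text
clock: 1.58
tcp_pos: [0.4632, -0.1627, 0.1707]
ee_rot: [0.0, 0.996, -0.089, 0.0]
ft_force: [-0.4, 0.1, -0.1]
gripper_width: 0.0006
finger_force: 0.0
```

Run:
```python
from h import *
p,r,s=tool();w=read_camera("wrist");cv2.imwrite("pics/w1.png",w[:,:,::-1])
m=camera_model("wrist");H=np.array(m["hand_eye"]);f=m.get("fx");print(p,r.as_matrix().round(3).tolist(),f,m["cx"],m["cy"],H.round(3).tolist(),s["ft_force"])
def wray(uv,z):
    d=np.array([uv[0]-m["cx"],uv[1]-m["cy"]]);t=np.hypot(*d);a=t/f;v=np.r_[np.sin(a)*d/max(t,1e-9),np.cos(a)]
    D=r.as_matrix()@H[:3,:3]@v;o=p+r.as_matrix()@H[:3,3];return (o+D*(z-o[2])/D[2])[:2]
for nm,lo,hi,z in(("blue",(105,120,40),(125,255,255),.0665),("red",(0,150,40),(8,255,255),.046)):
    try:
        c=blob(w,lo,hi,(0,0,512,384));print(nm,cv2.boundingRect(c),cv2.minAreaRect(np.float32([wray(q[0],z) for q in c])))
    except Exception as e: print(nm,e)
```

```text
[ 0.46318242 -0.16270344  0.17073873] [[0.984, -0.178, 0.0], [-0.178, -0.984, -0.0], [0.0, 0.0, -1.0]] 297.3186396354542 258.8353486448547 191.73975663713702 [[0.001, -0.952, -0.306, 0.086], [1.0, 0.001, 0.0, -0.0], [-0.0, -0.306, 0.952, -0.154], [0.0, 0.0, 0.0, 1.0]] [-0.35714576  0.14568778 -0.09271685]
blue (188, 0, 140, 141) ((0.5761997103691101, -0.1817575991153717), (0.12084994465112686, 0.12825007736682892), 79.64765930175781)
red (237, 136, 42, 66) ((0.48215121030807495, -0.16472938656806946), (0.03904249519109726, 0.0647648349404335), 79.83885192871094)
```

View pics/w1.png

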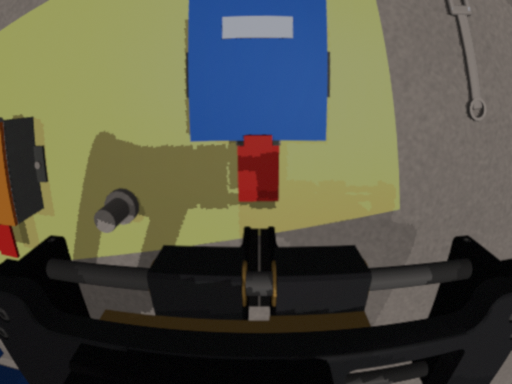

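The wrist view shows the blue cover at (258,70) and the red pad at (258,172), centred ahead of the closed fingers at (259,285). The gauge centre is confirmed at (0.576, −0.182), so I'm pressing.

tcp_steps --pt "0 0 0.06 0 0 0" --pt "0 0 0.1 0 0 0" --pt "0 0 0.11 0 0 0" --pt "0 0 0.11 0 0 0"

```text
clock: 2.12
tcp_pos: [0.4635, -0.1621, 0.0609]
ee_rot: [-0.0, 0.996, -0.089, -0.0]
ft_force: [0.1, 0.5, 0.5]
gripper_width: 0.0003
finger_force: 0.0
```

tcp_steps --pt "0 0 0.008 0 0 0" --pt "0 0 0.014 0 0 0" --pt "0 0 0.018 0 0 0" --pt "0 0 0.018 0 0 0" --pt "0 0 0.018 0 0 0" --pt "0 0 0.018 0 0 0"

```text
clock: 2.88
tcp_pos: [0.4642, -0.1625, 0.0446]
ee_rot: [0.001, 0.996, -0.088, 0.001]
ft_force: [-6.9, -0.6, 15.7]
gripper_width: 0.0003
finger_force: 8.5
```

Run:
```python
from h import *
a=read_camera("scene");cv2.imwrite("pics/s2.png",cv2.resize(a[80:260,130:330,::-1],None,fx=3,fy=3))
```

```text
(no output)
```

View pics/s2.png

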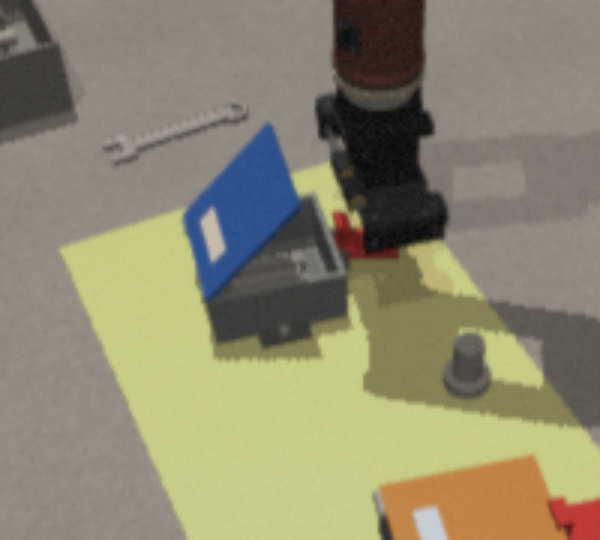

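The cover has sprung to about 45° at (245,200), the nose is clear and the pin is visible. I'm lifting off the tab, tilting the fingertips forward and stopping just before the cover's edge.

tcp_steps --pt "0 0 -0.03 0 0 0" --pt "0 0 -0.08 0 0 0" --pt "0 0 -0.1 0 0 0" --pt "0 0 -0.1 0 0.15 0" --pt "0 0 -0.1 0 0.3 0" --pt "0.03 0 -0.1 0 0.4 0" --pt "0.06 0 -0.1 0 0.4 0" --pt "0.06 0 -0.1 0 0.4 0"

```text
clock: 3.92
tcp_pos: [0.5237, -0.1724, 0.143]
ee_rot: [0.018, 0.976, -0.087, 0.199]
ft_force: [-0.1, -1.1, 1.2]
gripper_width: 0.0005
finger_force: 0.0
```

Run:
```python
from h import *
a=read_camera("scene");cv2.imwrite("pics/s3.png",cv2.resize(a[80:260,130:330,::-1],None,fx=3,fy=3))
p,r,s=tool();c=np.array([.5762,-.1818]);e=np.array([.984,-.179]);d=p[:2]-c;print("gauge x",d@e,"y",d@[.179,.984],r.as_matrix().round(2).tolist())
```

```text
gauge x -0.05433310987622464 y 0.0001305334808583633 [[0.91, -0.18, 0.38], [-0.16, -0.98, -0.07], [0.39, -0.0, -0.92]]
```

View pics/s3.png

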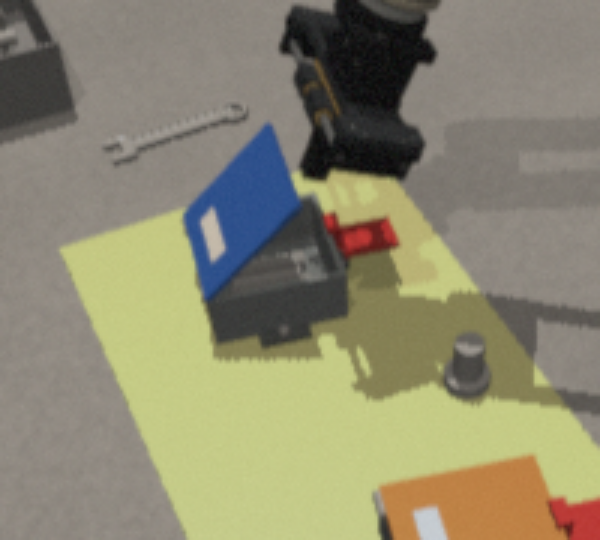

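The tab is back up at (365,237) and the fingers are clear in front of the cover's edge. I'm pushing the cover back.

tcp_steps --pt "0.012 0 0.004 0 0 0" --pt "0.024 0 0.008 0 0 0" --pt "0.036 0 0.012 0 0 0" --pt "0.048 0 0.016 0 0 0" --pt "0.06 0 0.02 0 0 0" --pt "0.072 0 0.024 0 0 0" --pt "0.084 0 0.028 0 0 0" --pt "0.096 0 0.032 0 0 0" --pt "0.106 0 0.036 0 0 0" --pt "0.114 0 0.039 0 0 0" --pt "0.122 0 0.041 0 0 0" --pt "0.124 0 0.042 0 0 0"

```text
clock: 5.48
tcp_pos: [0.6517, -0.1953, 0.1525]
ee_rot: [0.018, 0.976, -0.087, 0.198]
ft_force: [-0.5, -0.1, 0.3]
gripper_width: 0.0004
finger_force: 0.0
```

tcp_steps --pt "0.003 0 0.001 0 0 0" --pt "0.006 0 0.002 0 0 0" --pt "0.009 0 0.003 0 0 0" --pt "0.009 0 0.003 0 0 0"

```text
clock: 5.98
tcp_pos: [0.6581, -0.1964, 0.152]
ee_rot: [0.017, 0.977, -0.086, 0.195]
ft_force: [-14.6, 2.2, 7.3]
gripper_width: 0.0005
finger_force: 8.2
```

Run:
```python
from h import *
a=read_camera("scene");cv2.imwrite("pics/s4.png",cv2.resize(a[80:260,130:330,::-1],None,fx=3,fy=3))
p,r,s=tool();c=np.array([.5762,-.1818]);e=np.array([.984,-.179]);d=p[:2]-c;print("gauge x",d@e,p[2],s["ft_force"])
```

```text
gauge x 0.08319558930658487 0.15203601406448505 [-14.38455292   1.2616363    8.95250186]
```

View pics/s4.png

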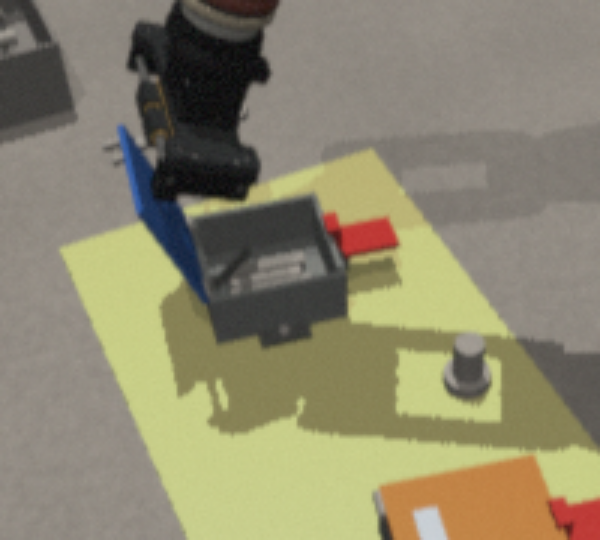

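The cover is at its stop: 14 N of resistance, with the TCP at gauge x = 83 mm as predicted for 1.9 rad. I'm backing off and checking.

tcp_steps --pt "-0.012 0 -0.004 0 0 0" --pt "-0.03 0 -0.012 0 0 0" --pt "-0.07 0 -0.035 0 0 0" --pt "-0.11 0 -0.07 0 0 0" --pt "-0.14 0 -0.12 0 0 0" --pt "-0.17 0 -0.17 0 0 0" --pt "-0.19 0 -0.2 0 0 0" --pt "-0.19 0 -0.2 0 0 0" --pt "-0.19 0 -0.2 0 0 0" --pt "-0.19 0 -0.2 0 0 0"

```text
clock: 7.28
tcp_pos: [0.4115, -0.152, 0.2618]
ee_rot: [0.017, 0.976, -0.087, 0.197]
ft_force: [-0.1, 1.3, 0.4]
gripper_width: 0.0004
finger_force: 0.0
```

Run:
```python
from h import *
a=read_camera("scene");b=read_camera("top")
x=cv2.resize(a[100:260,150:330,::-1],(585,520));y=cv2.resize(b[150:250,290:360,::-1],None,fx=3,fy=5.2)
y=cv2.resize(b[150:250,290:360,::-1],(210,300));y=cv2.copyMakeBorder(y,0,220,0,0,0)
cv2.imwrite("pics/s5.png",np.hstack([x,y]))
```

```text
(no output)
```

View pics/s5.png

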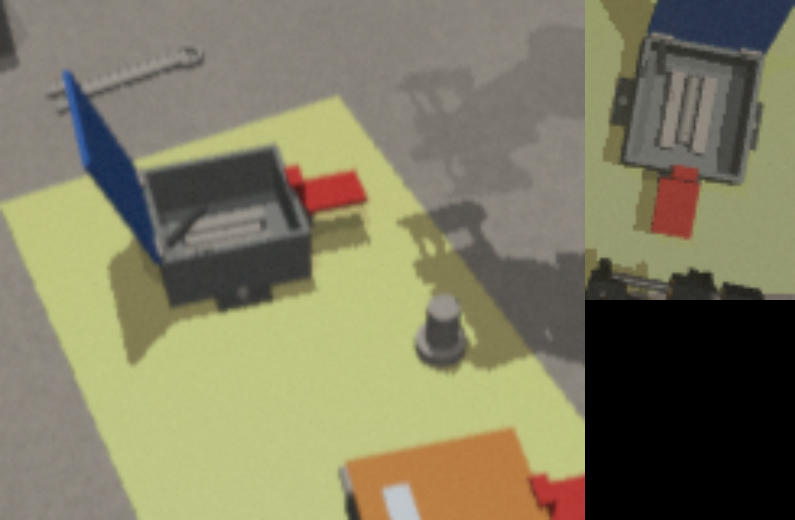

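The cover's top corner sits at scene pixel (171,122), the same as when it was pressed on its stop. The tab is up, the pin lies between its rails, and the bushing, spanner and orange gauge look undisturbed. Handing in.

```bash
python3 -c "
from rig import robot, read_camera, camera_model, job_done
print(job_done())"
```

```text
the job is handed in; nothing more can be done
None
```

The blue gauge is fully open against its stop with its tab released, nothing else looked disturbed in the final pictures, and the job is handed in.

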